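# Lock the lamp setting and show the eyepiece to the inspection camera

### The job

Set up the inspection camera's lamp for a lens check: turn the dimmer knob until its pointer faces the mark, straight at the sliding lock, and only then push the lock fully home over the pointer. Then take the eyepiece (the part that stands on a narrower tube) out of its seat in the parts tray and hold it up in front of the camera for inspection, narrow end towards the lens, square to the lens and in the middle of its view, with the narrow end about 8 cm from the lens front. Finish while still holding it there, steady in the air; leave the objective and the canister standing in their seats and do not bump the camera.

Things in the scene. Friction and masses are not known exactly. Their poses are not given: they have to be found in the camera images.
- station: inspection station, fixed: grey base 250 x 80 mm, top 30 mm above the bench. Origin under its centre; x runs from the lock and knob (front, near the robot) to the camera column (rear), z up. On its centre line from the front: sliding lock, dimmer knob (axis at x = -45 mm), camera head. The mark is a short white line on the base just in front of the knob, on the centre line. Station and tray may be swapped, and turned up to 20 degrees.
- cam_head: inspection camera, a black round head 70 mm long with an aluminium lamp ring of 52 mm diameter, fixed on the station. Origin at the centre of the lens front (120 mm above the bench); its z is the viewing direction, out of the lens, pointing up and back towards the robot, 40 degrees from vertical, over the knob.
- lamp_knob (a joint): dimmer knob, rad: 0 = pointer exactly at the mark (towards the lock, -x of the station); it grows anticlockwise seen from above; starts between 0.4 and 1.3; stops at -0.5 and 1.7, no stop at the mark. Stays where it is left (friction about 0.04 N m).
- knob_grip (a point): point on the knob's axis at gripping height, 48 mm above the bench. The knob is a black disc of 40 mm diameter, 6 mm high, with an upright bar grip 40 mm long, 10 mm thick, from 36 to 57 mm above the bench; the bar lies along this point's x, its pointer end (white line on it) at -x.
- lock (a joint): sliding lock, m: 0 = open (start), 0.028 = fully home against its stop. Slides along the station's +x towards the knob (friction about 1.5 N) and stays where it is left; home, its two prongs stand either side of the pointer.
- lock_tab (a point): centre of the lock's upright aluminium tab, 54 mm above the bench: tab 10 mm thick along the slide (station x), 26 mm wide across it, top 64 mm above the bench; below 46 mm it widens to a foot 14 x 32 mm. Prongs reach 30 mm ahead of it towards the knob, tops 47 mm above the bench. When open, it is 65 mm in front of the knob's axis.
- tray: fixed grey parts tray, 210 x 76 x 14 mm. Origin on its underside, on the centre line, 23 mm behind its middle; x along its length away from the robot, z up. Three round seats of 47 mm diameter, 6 mm deep, at x = -95, -23 and +49 mm; the canister stands in the rear one (+49 mm), the eyepiece and the objective in the other two, either way round, all upright.
- eyepiece_centre (a point): centre (half-way up) of the loose eyepiece: black, 48 mm tall, 38 mm across at its wide upper part, narrower tube at its lower end, one thin pale ring round it; about 90 g. Grasp as a cylinder of 38 mm diameter over its full height. z points from the narrow end (24 mm below this point) to the wide end (24 mm above).
- eyepiece: the same eyepiece, origin at the centre of its narrow end face, z towards the wide end.
- objective_centre (a point): centre of the loose spare objective to be left alone: black, squat, 42 mm diameter, 31 mm tall.
- canister_centre (a point): centre of the loose film canister to be left alone: black plain cylinder, 33 mm diameter, 51 mm tall.
Things that resemble listed ones, but are neither listed nor needed, are in the scene too. What is shaped like the eyepiece but yellow is not meant.

How it is judged (in metres and radians):
On the way, in this order (a step that is already met when the one before it is completed fails the run):
1. the knob is set to the mark while the lock is still open (value of joint lamp_knob between -0.12 and 0.12 rad and value of joint lock below 0.008 m), for 0.2 s.
2. the lock is pushed home with the knob on the mark (value of joint lamp_knob between -0.12 and 0.12 rad and value of joint lock above 0.025 m), for 0.2 s.
3. the eyepiece is lifted out of its seat (height (world z) of eyepiece_centre above 0.07 m and contact force between eyepiece and tray below 0.05 N and contact force between eyepiece and the fingers above 0.5 N), for 0.2 s.
At the end, for the whole second after the job is handed in: Knob within 0.12 rad of the mark, lock at 25 mm or more; eyepiece still, held by the fingers alone, its centre within 15 mm of the view axis (each way) and 79 to 129 mm from the lens, axis within 0.2 rad of the view, narrow end to the lens; objective and canister within 20 mm of their start (all of step 2 and x of eyepiece_centre in the frame of cam_head between -0.015 and 0.015 m and y of eyepiece_centre in the frame of cam_head between -0.015 and 0.015 m and z of eyepiece_centre in the frame of cam_head between 0.079 and 0.129 m and angle between the z axis of eyepiece and the z axis of cam_head, either way round below 0.2 rad and angle between eyepiece's own z axis and vertical below 1.2 rad and height (world z) of eyepiece_centre above 0.15 m and contact force between eyepiece and the fingers above 0.5 N and contact force between eyepiece and station below 0.05 N and contact force between eyepiece and tray below 0.05 N and linear speed of eyepiece below 0.02 m/s and distance of each of objective_centre, canister_centre from where it was at the start of the episode below 0.02 m); the arm keeps its last pose, push and grip.
It fails at once if the lock is pushed over the knob while the pointer is off the mark (value of joint lock above 0.014 m and (value of joint lamp_knob above 0.25 rad or value of joint lamp_knob below -0.25 rad)).
It fails at once if the camera is bumped (over 3 N) (contact force between anything else and cam_head above 3 N).
It fails at once if the objective or the canister is taken from its place (distance of any of objective_centre, canister_centre from where it was at the start of the episode above 0.03 m).
It also fails if it takes over 67 s, if anything falls off the work surface, if the arm or the gripper's body presses on something with over 40 N, if the wrist force passes 120 N, or if a joint passes its speed limit or range.

### The arm

A 6-joint arm with a two-finger parallel gripper is mounted at the origin on a cart in front of the work surface, level with it; the furniture and walls round the work are solid. World frame = base frame: x ahead of the robot, y to its left, z up, the work surface at z = 0. Lengths are in mm, angles in rad, forces in N, time in s.
With the tool pointing down it reaches from about 275 to 750 mm from the base axis. Payload 10.2 kg.
Tool frame: the origin (TCP) lies between the finger pads; the fingertips stand 17 mm ahead of it and the grasp point (between the pads) lies 2 mm behind it (tips_ahead is the distance from the TCP to the fingertips, in mm); z points along the fingers, y is the line along which they close (so a half turn about z gives the same grasp; the last joint's range is limited). The gripper opens to 85 mm and grips with 20 to 120 N. Pads are 22 mm wide; open, the fingers measure 114 mm over their backs; the gripper's body (76 mm by 85 mm) begins 54 mm behind the grasp point. The pads swing forward as they close: fully open they stand 13 mm farther back than shut.
Start: joints at [-1.47, 0.313, 1.498, -0, 1.331, -0.223], TCP at [167.027, -497.728, 248.294] pointing down, gripper open.
Joint ranges: [-2.94, 2.94], [-0.97, 2.17], [0.19, 2.56], [-1.23, 4.37], [0.02, 3.11], [-2.88, 2.88]. Speed limits (rad/s): [2.39, 2.39, 3.01, 3.14, 3.14, 3.14].

### API

Orientations are given as a unit quaternion [w, x, y, z].
In Python, from rig import sense, capture, finish_job, boxes_of, tips_ahead gives the robot as it stands.
- The arm moves only by the tool drive_tool, never from a script. Its argument "commands" is text: rows parted by semicolons, each of 7 numbers parted by spaces: the shift along the world's x, y, z in units of 0.1 m (1.0 is 0.1 m), then the turn, a rotation vector about the world's x, y, z in units of pi/4 rad (1.0 is pi/4 rad), then the opening in per cent of the stroke, from 0 (shut) to 100 (fully open). A call has 1 to 20 rows; each row shifts and turns the commanded pose from where the row before left it; what a row does not reach is not made up. A row lasts 1/12 s, in which the tool goes at most 41.7 mm and 7.16 degrees, less where a joint would pass 70% of its speed; a pose out of reach is approached as far as the arm can. A call with a number of a shift or a turn outside -1 to 1 is refused whole. A call with a gripper value outside its range is refused whole. The fingers move at their own pace and stop on an object; "force" is the grip in N (left out, the last holds). Time passes only in rows, so rows that do not move let the fingers close. It gives the time, the measured TCP pose, the force, the opening and the grip force at its end, in the units of the state.
- sense(): the state, without advancing time (a new reading comes with each control period).
- capture(name): name is "scene" or "top" or "wrist"; returns a dict with "pixels" (480x640x3 uint8, blue, green, red), "fov_y" (degrees; the focal length in pixels is half the picture's height over the tangent of half this angle, whatever the lens; pixels are square), "cx", "cy" (the principal point, pixels), "position" and "attitude" of the camera in the world; the wrist camera has in their place "tool_from_camera" (4x4, takes a point from camera to tool coordinates, whose origin is the TCP and whose axes are the flange's). Camera axes: x right, y down, z forward; pixel columns grow to the right and rows downward; lengths in mm; the calibration is good to about 2 mm. A picture is of the moment at which its call begins: read the wrist's pose just before it. There is no depth.
- finish_job(): hands the job in; it is judged then, once.
Trained networks look in a picture, given as the dict that the camera call returned (one of the last four; its "shot" number tells which), for a name from the list of things; names that differ only in an ending like _2 or _b are one class to them, and where a whole thing is asked for, a point or a joint stands for the part that bears it (a point fixed in the world has none). Each returns a list of dicts, best first, with "confidence" (0 to 1); they miss things now and then, are a little off and sometimes report something else, mostly with a low value. They report only what shows in the picture. A call takes as long as a camera call. They do not tell look-alikes from the thing itself.
- boxes_of(picture, name): "position" ([column, row] in pixels, amid what is visible of it).
The state is a dict: "time_s": time; "joints": joint angles; "dq": joint speeds; "tau": joint torques, N m; "eef_pos": TCP position; "ee_rot": TCP orientation; "force": force on the tool from outside, world axes, zero at the start; "wrist_torque": the same for the moment, N m; "grip_width": opening from 0.0 (shut) to 1.0 (fully open); "grip_force": force on a finger pad.
Only numpy, scipy, OpenCV 4.12 (cv2) and the standard library are available. Lean on these libraries where they do the work, as an engineer would, in place of code of your own. Each camera call takes 0.05 s, during which the arm holds its last target. There are 200 camera calls.

## Working session

There is one attempt and no reset: what is moved stays moved. The work goes in short steps, Python scripts to look and compute and a tool call to move; the robot and the scene stay as the last step left them, time stands still between calls to the robot, and variables do not carry over. Pictures are saved under pics/ and viewed, at most 10 in all, crops included, and the job is handed in when it is done.

Besides the shell and the picture viewer there is one more tool, called after "Request:" by a JSON object that holds its "api" and its "payload". drive_tool: Moves the arm, as the interface text tells. Shifts and turns lie within -1 to 1; 1 stands for 0.1 m of shift or pi/4 rad of turn. Its arguments: {"type":"object","properties":{"commands":{"type":"string"},"force":{"type":"number"}},"required":["commands"]}

```bash
mkdir -p pics; cat > h.py <<'E'
import numpy as np, cv2
from scipy.spatial.transform import Rotation as R
from rig import sense, capture, finish_job, boxes_of, tips_ahead
def q2R(q): return R.from_quat([q[1],q[2],q[3],q[0]]).as_matrix()
def cam(p, s=None):
    f=p["pixels"].shape[0]/2/np.tan(np.radians(p["fov_y"]/2))
    if "tool_from_camera" in p:
        T=np.array(p["tool_from_camera"]); M=q2R(s["ee_rot"])
        return f,M@T[:3,:3],M@T[:3,3]+np.array(s["eef_pos"])
    a=np.array(p["attitude"],float)
    return f,(q2R(a) if a.size==4 else a.reshape(3,3)),np.array(p["position"])
def ray(p,uv,s=None):
    f,C,o=cam(p,s); d=C@np.array([(uv[0]-p["cx"])/f,(uv[1]-p["cy"])/f,1]); return o,d
def at_z(p,uv,z,s=None):
    o,d=ray(p,uv,s); return o+d*(z-o[2])/d[2]
def proj(p,X,s=None):
    f,C,o=cam(p,s); c=C.T@(np.array(X)-o); return np.array([p["cx"]+f*c[0]/c[2],p["cy"]+f*c[1]/c[2]])
E
python3 - <<'E'
from h import *
for n in ("scene","top"):
    p=capture(n); cv2.imwrite(f"pics/{n}0.png",p["pixels"])
    print(n,p["fov_y"],p["position"],p["attitude"])
    for k,z in (("station",30),("cam_head",120),("lamp_knob",48),("lock",54),("tray",14),("eyepiece",38),("objective_centre",24),("canister_centre",34)):
        for b in boxes_of(p,k)[:3]: print(k,np.round(b["position"]),round(b["confidence"],2),np.round(at_z(p,b["position"],z)))
print(sense(),tips_ahead)
E
```

```text
scene 56.12116869892054 [ 105.0240278  -725.41474451  773.39306366] [-0.29864997  0.85251794 -0.40421198  0.14364551]
station [328. 265.] 0.73 [ 516. -412.   30.]
cam_head [359. 223.] 0.68 [ 579. -435.  120.]
cam_head [281. 283.] 0.32 [ 385. -411.  120.]
lamp_knob [310. 272.] 0.78 [ 471. -404.   48.]
lock [279. 284.] 0.76 [ 409. -379.   54.]
tray [269. 242.] 0.71 [ 490. -272.   14.]
tray [259. 233.] 0.2 [ 495. -238.   14.]
eyepiece [339. 331.] 0.72 [ 412. -520.   38.]
eyepiece [240. 242.] 0.59 [ 441. -238.   38.]
eyepiece [368. 300.] 0.57 [ 496. -522.   38.]
objective_centre [260. 232.] 0.74 [ 493. -244.   24.]
canister_centre [285. 214.] 0.86 [ 558. -257.   34.]
top 50.71051136332153 [ 383.96450752 -392.15978325  923.31969914] [-0.06430347  0.70785471 -0.70144727  0.05271149]
station [344. 252.] 0.89 [ 511. -410.   30.]
cam_head [356. 196.] 0.94 [ 592. -427.  120.]
lamp_knob [340. 274.] 0.94 [ 472. -402.   48.]
lock [327. 305.] 0.59 [ 418. -382.   54.]
lock [342. 251.] 0.21 [ 510. -406.   54.]
tray [266. 269.] 0.86 [ 482. -269.   14.]
tray [244. 302.] 0.38 [ 423. -231.   14.]
eyepie
[... 237 characters left out ...]
]
{'time_s': 0.9, 'joints': array([-1.47038951e+00,  3.12875947e-01,  1.49772372e+00, -1.62316863e-05,
        1.33099670e+00, -2.23400908e-01]), 'dq': array([-0.00066241, -0.00015099, -0.00045622,  0.00250564, -0.00086587,
       -0.00095052]), 'tau': array([ 4.47152024e-05, -4.12162650e+01, -2.59900886e+01, -1.58586549e-04,
        3.90862688e-04,  1.25018707e-05]), 'eef_pos': array([ 167.02779393, -497.71755482,  248.29755143]), 'ee_rot': array([-2.33496285e-06,  9.86921863e-01,  1.61199366e-01, -7.75476583e-06]), 'force': array([-0.30070108, -0.38054186, -0.41440581]), 'wrist_torque': array([-0.03363765, -0.00655651,  0.07169227]), 'grip_force': 0.0, 'grip_width': 1.002731974996441} 17.0
```

```bash
python3 - <<'E'
import cv2,numpy as np
t=cv2.imread("pics/top0.png")[150:350,210:450]; s=cv2.imread("pics/scene0.png")[170:370,200:440]
cv2.imwrite("pics/a.png",cv2.resize(t,None,fx=3,fy=3,interpolation=cv2.INTER_CUBIC))
cv2.imwrite("pics/b.png",cv2.resize(s,None,fx=3,fy=3,interpolation=cv2.INTER_CUBIC))
E
```

```text
(no output)
```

View pics/a.png

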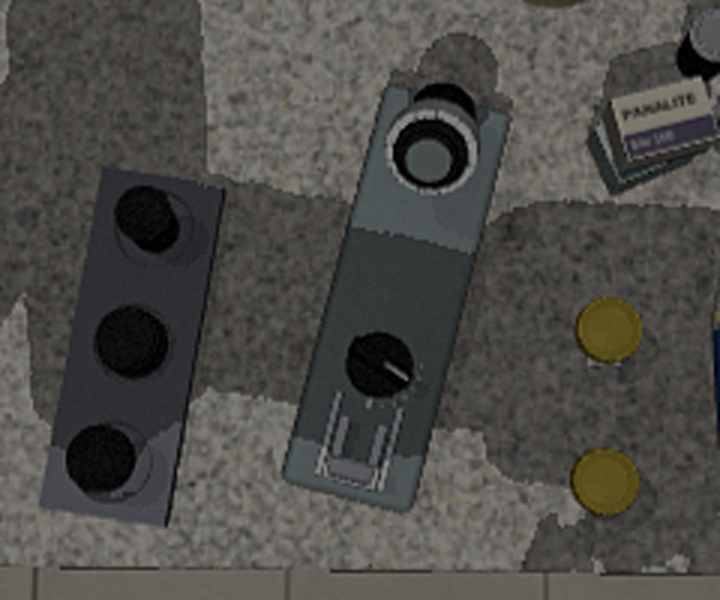

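View pics/b.png

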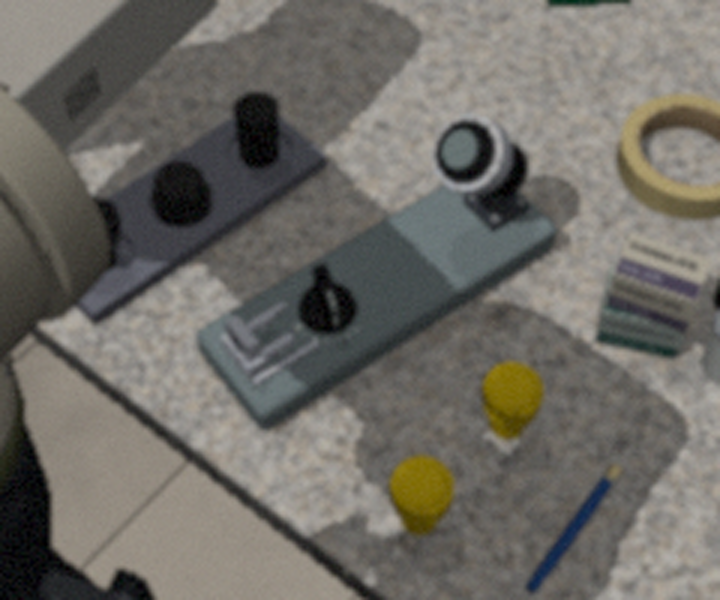

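Top crop (pixel = 210+u/3, 150+v/3): the station runs from about (347,482) up to (450,102). Its knob is at (378,365), with the pointer towards (407,380), and the lock tab is at (352,468). The tray is on the left. Candidates for the eyepiece are the black ones at crop (100,460), (132,340) and (148,220), and the yellow ones at (610,330) and (605,482). The yellow ones are decoys. The rear black one is the canister and the squat middle one the objective, so the eyepiece should be the front one. I'll confirm that up close before grasping.

```bash
python3 - <<'E'
from h import *
p=capture("top")
g=lambda u,v,z: at_z(p,(210+u/3-.33,150+v/3-.33),z)
fl,fr,rl,rr=[g(*c,30) for c in ((284,478),(410,512),(390,85),(511,120))]
c=(fl+fr+rl+rr)/4; print("station corners",np.round([fl,fr,rl,rr]),"c",c.round(1))
d1=rl-fl;d2=rr-fr;d3=fl-fr;d4=rl-rr
print([round(np.linalg.norm(d),1) for d in (d1,d2,d3,d4)],np.degrees([np.arctan2(d[1],d[0]) for d in (d1,d2,d3,d4)]).round(1))
print("knob", g(378,362,57).round(1),g(380,365,36).round(1),"ptr end",g(408,380,57).round(1),"tab",g(352,467,64).round(1), "mark",g(371,405,30).round(1))
t=[g(*c,14) for c in ((40,505),(165,524),(104,168),(222,185))]
print("tray",np.round(t),(sum(t)/4).round(1),[ (round(np.linalg.norm(d),1),round(np.degrees(np.arctan2(d[1],d[0])),1)) for d in (t[2]-t[0],t[3]-t[1],t[0]-t[1],t[2]-t[3])])
print("eyep top",g(100,458,8+48).round(1),"obj",g(131,341,39).round(1),"can",g(145,215,59).round(1),"ring",g(432,152,120).round(1))
E
```

```text
station corners [[ 411. -341.   30.]
 [ 392. -415.   30.]
 [ 649. -401.   30.]
 [ 627. -475.   30.]] c [ 519.8 -408.    30. ]
[np.float64(245.2), np.float64(242.6), np.float64(75.9), np.float64(76.4)] [-14.3 -14.4  75.6  73.7]
knob [ 476.5 -395.3   57. ] [ 477.  -396.5   36. ] ptr end [ 466.4 -412.5   57. ] tab [ 416.5 -381.1   64. ] mark [ 454.  -391.4   30. ]
tray [[ 394. -195.   14.]
 [ 384. -270.   14.]
 [ 600. -226.   14.]
 [ 589. -299.   14.]] [ 491.7 -247.6   14. ] [(np.float64(207.6), np.float64(-8.5)), (np.float64(207.5), np.float64(-8.0)), (np.float64(75.4), np.float64(82.1)), (np.float64(73.7), np.float64(82.0))]
eyep top [ 420.5 -237.6   56. ] obj [ 489.6 -250.3   39. ] can [ 561.  -259.1   59. ] ring [ 584.5 -423.5  120. ]
```

Request:
{"api": "drive_tool", "payload": {"commands": "0.3 0.1 -0.05 0 0 0.1 40;0.3 0.1 -0.05 0 0 0.1 40;0.3 0.1 -0.05 0 0 0.1 40;0.3 0.1 -0.05 0 0 0.1 40;0.3 0.1 -0.05 0 0 0.1 40;0.3 0.1 -0.05 0 0 0.1 40;0.3 0.1 -0.05 0 0 0.1 40;0.3 0.1 -0.05 0 0 0.1 40;0.3 0.1 -0.05 0 0 0.1 40;0.3 0.1 -0.05 0 0 0 40;0.1 0.02 0 0 0 0 40;0 0 0 0 0 0 40;0 0 0 0 0 0 40", "force": 30}}

```text
time_s: 2.03
eef_pos: [476.6, -395.9, 198.2]
ee_rot: [-0.0, 0.87, 0.493, -0.0]
force: [-1.7, -0.5, 0.8]
grip_width: 0.399
grip_force: 0.0
```

```bash
cat >> h.py <<'E'
def wrist():
    s=sense(); return capture("wrist"),s
E
python3 - <<'E'
from h import *
p,s=wrist(); print(s["eef_pos"],q2R(s["ee_rot"]).round(3)[:,:2].T,s["joints"].round(2),s["time_s"],s["grip_width"])
cv2.imwrite("pics/w1.png",p["pixels"])
for k,X in (("knob",[476.5,-396,57]),("tab",[414,-380,64]),("eye",[420.4,-237.5,56])): print(k,proj(p,X,s).round())
E
```

```text
[ 476.63447369 -395.94826945  198.23574124] [[ 0.514  0.858 -0.   ]
 [ 0.858 -0.514 -0.   ]] [-0.88  0.56  1.26 -0.    1.32 -0.34] 2.0333 0.3994092228763427
knob [315. 227.]
tab [231. 253.]
eye [119.  71.]
```

View pics/w1.png

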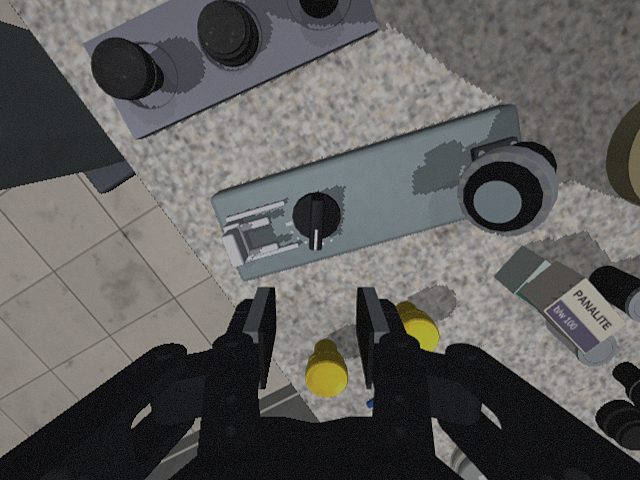

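The wrist view shows the bar upright at (317,195)–(317,250), in line with the fingers. The lock tab is at (235,245) and the lens at (495,205). The eyepiece candidate is at (127,70), the objective at (228,35) and the canister at (320,5).

```bash
python3 - <<'E'
from h import *
p,s=wrist(); 
a=at_z(p,(214,194),30,s);b=at_z(p,(517,104),30,s);d=b-a
print(a.round(1),b.round(1),np.linalg.norm(d),np.degrees(np.arctan2(d[1],d[0])))
print("knob",at_z(p,(317,222),57,s).round(1),"ptr",at_z(p,(316.5,250),57,s).round(1),at_z(p,(317,194),57,s).round(1),"tab",at_z(p,(234,246),64,s).round(1))
c=p["pixels"]; cv2.imwrite("pics/w1c.png",np.hstack([cv2.resize(c[10:130,80:200],None,fx=3,fy=3,interpolation=2),cv2.resize(c[180:300,210:330],None,fx=3,fy=3,interpolation=2)]))
E
```

```text
[ 416.8 -338.3   30. ] [ 650.5 -399.2   30. ] 241.4413895423307 -14.627944052348202
knob [ 479.4 -394.3   57. ] ptr [ 467.7 -413.1   57. ] [ 490.2 -376.2   57. ] tab [ 418.3 -376.8   64. ]
```

View pics/w1c.png

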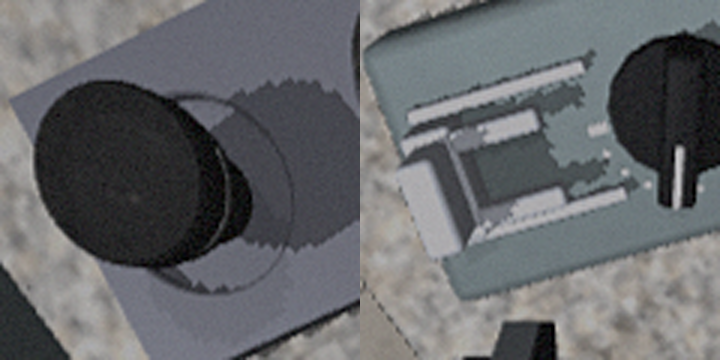

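The crop confirms it: the left object has a wide head on a narrower tube with a thin pale ring, so it is the eyepiece. On the right, the pointer is about 73° anticlockwise of the mark. Next I go down and grip the knob.

Request:
{"api": "drive_tool", "payload": {"commands": "0.015 0.01 -0.35 0 0 0 40;0 0 -0.35 0 0 0 40;0 0 -0.35 0 0 0 40;0 0 -0.25 0 0 0 40;0 0 -0.1 0 0 0 40;0 0 0 0 0 0 40;0 0 0 0 0 0 0;0 0 0 0 0 0 0;0 0 0 0 0 0 0;0 0 0 0 0 0 0;0 0 0 0 0 0 0;0 0 0 0 0 0 0", "force": 30}}

```text
time_s: 3.13
eef_pos: [477.7, -395.4, 60.6]
ee_rot: [0.0, 0.87, 0.493, -0.001]
force: [-8.8, 2.0, 5.8]
grip_width: 0.106
grip_force: 32.7
```

Request:
{"api": "drive_tool", "payload": {"commands": "-0.008 0.004 0 0 0 0 0;0 0 0 0 0 -0.1 0;0 0 0 0 0 -0.1 0;0 0 0 0 0 -0.1 0;0 0 0 0 0 -0.1 0;0 0 0 0 0 -0.1 0;0 0 0 0 0 -0.1 0;0 0 0 0 0 -0.1 0;0 0 0 0 0 -0.1 0;0 0 0 0 0 -0.1 0;0 0 0 0 0 -0.1 0;0 0 0 0 0 -0.1 0;0 0 0 0 0 -0.1 0;0 0 0 0 0 -0.1 0;0 0 0 0 0 -0.1 0;0 0 0 0 0 -0.1 0;0 0 0 0 0 -0.13 0;0 0 0 0 0 0 0;0 0 0 0 0 0 0;0 0 0 0 0 0 0"}}

```text
time_s: 4.8
eef_pos: [477.3, -394.9, 60.6]
ee_rot: [0.001, 0.992, -0.124, -0.0]
force: [-6.9, 2.5, 5.7]
grip_width: 0.108
grip_force: 32.7
```

```bash
python3 - <<'E'
from h import *
p,s=wrist(); x=q2R(s["ee_rot"])[:,0]; print(s["eef_pos"],np.degrees(np.arctan2(x[1],x[0])),s["force"],s["wrist_torque"],s["grip_width"])
E
```

```text
[ 477.33399298 -394.91520826   60.62428465] -14.293236141362494 [-6.89013291  2.45338975  5.67107232] [ 0.27212397  1.25497471 -0.07292828] 0.107923193570608
```

Request:
{"api": "drive_tool", "payload": {"commands": "0 0 0 0 0 0 25;0 0 0 0 0 0 40;0 0 0 0 0 0 40;0 0 0 0 0 0 40;0 0 0.35 0 0 0 60;0 0 0.35 0 0 0 60;-0.1 0.03 0.3 0 0 0 60;-0.26 0.07 0 0 0 0 60;-0.26 0.06 0 0 0 0 60;0 0 0 0 0 0 60;0 0 0 0 0 0 60"}}

```text
time_s: 5.77
eef_pos: [415.3, -378.4, 158.9]
ee_rot: [0.0, 0.992, -0.125, 0.0]
force: [0.3, -0.6, 0.8]
grip_width: 0.599
grip_force: 0.0
```

```bash
python3 - <<'E'
from h import *
p,s=wrist(); x=q2R(s["ee_rot"])[:,0]; print(s["eef_pos"],np.degrees(np.arctan2(x[1],x[0])),s["force"],s["grip_width"])
cv2.imwrite("pics/w2.png",p["pixels"])
for k,X in (("knob",[477.5,-395,57]),("tab",[415.5,-379,64])): print(k,proj(p,X,s).round())
E
```

```text
[ 415.25546377 -378.41234759  158.8985079 ] -14.356933582040124 [ 0.26927043 -0.64745028  0.84534171] 0.5993244290021117
knob [317. 141.]
tab [317. 247.]
```

View pics/w2.png

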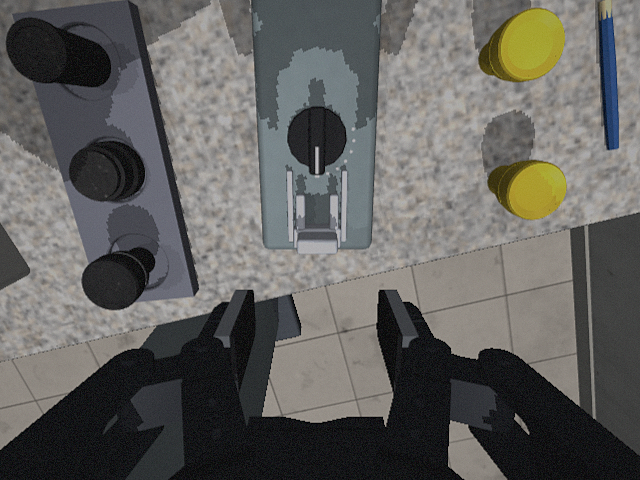

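The pointer now faces the tab: knob at (317,137), white line pointing down at (317,160), tab top at (317,241). Next I grip the tab and slide it home.

Request:
{"api": "drive_tool", "payload": {"commands": "0.025 -0.005 -0.35 0 0 0 60;0 0 -0.35 0 0 0 60;0 0 -0.22 0 0 0 60;0 0 0 0 0 0 60;0 0 0 0 0 0 20;0 0 0 0 0 0 20;0 0 0 0 0 0 20;0 0 0 0 0 0 20;0 0 0 0 0 0 20;0 0 0 0 0 0 20", "force": 30}}

```text
time_s: 6.65
eef_pos: [419.0, -380.1, 68.1]
ee_rot: [0.002, 0.992, -0.125, 0.002]
force: [1.5, -2.7, 6.3]
grip_width: 0.29
grip_force: 32.3
```

Request:
{"api": "drive_tool", "payload": {"commands": "0.05 -0.0125 0 0 0 0 20;0.05 -0.0125 0 0 0 0 20;0.05 -0.0125 0 0 0 0 20;0.05 -0.0125 0 0 0 0 20;0.05 -0.0125 0 0 0 0 20;0.03 -0.0075 0 0 0 0 20;0.02 -0.005 0 0 0 0 20;0 0 0 0 0 0 20;0 0 0 0 0 0 20;0 0 0 0 0 0 20"}}

```text
time_s: 7.48
eef_pos: [446.7, -387.0, 68.0]
ee_rot: [0.001, 0.992, -0.124, -0.002]
force: [-14.1, -1.5, 14.4]
grip_width: 0.292
grip_force: 33.0
```

The lock travelled 28.5 mm and is firm against its stop. I release it and go over the eyepiece.

Request:
{"api": "drive_tool", "payload": {"commands": "0 0 0 0 0 0 60;0 0 0 0 0 0 60;0 0 0 0 0 0 60;0 0 0.3 0 0 0 60;0 0 0.35 0 0 0 75;-0.02 0.1 0.35 0 0 0 75;-0.06 0.35 0 0 0 0 75;-0.06 0.35 0 0 0 0 75;-0.06 0.35 0 0 0 0 75;-0.06 0.35 0 0 0 0 75;0 0 0 0 0 0 75;0 0 0 0 0 0 75"}}

```text
time_s: 8.48
eef_pos: [422.3, -235.0, 166.6]
ee_rot: [0.0, 0.992, -0.123, 0.0]
force: [1.0, 0.1, 0.0]
grip_width: 0.748
grip_force: 0.0
```

```bash
python3 - <<'E'
from h import *
p,s=wrist(); x=q2R(s["ee_rot"])[:,0]; print(s["eef_pos"],np.degrees(np.arctan2(x[1],x[0])),s["force"],s["time_s"])
c=p["pixels"].copy()
for k,X in (("eye top",[420.4,-237.5,56]),("seat",[420.4,-237.5,14]),("knob",[477.5,-395,57]),("lens",[584.4,-424.2,120])):
    q=proj(p,X,s).round(); print(k,q); cv2.circle(c,tuple(int(i) for i in q),3,(0,0,255),1)
for k in("eyepiece","lamp_knob","lock","cam_head"):
    for b in boxes_of(p,k): print(k,b["position"],b["confidence"])
cv2.imwrite("pics/w3.png",c)
E
```

```text
[ 422.34659825 -234.98610492  166.64654248] -14.172824969981614 [1.03147267 0.09766959 0.02054074] 8.4833
eye top [320. 242.]
seat [320. 225.]
knob [556.  91.]
lens [ 738. -270.]
eyepiece [318.5, 238.0] 0.91
lamp_knob [539.6, 87.5] 0.75
lamp_knob [318.4, 239.9] 0.26
lock [539.2, 87.1] 0.69
lock [527.9, 146.4] 0.6
```

View pics/w3.png

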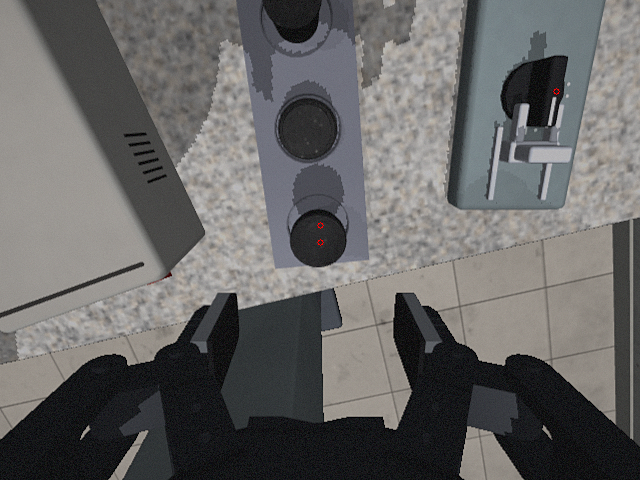

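The eyepiece top is at (319,238), about 2 mm from my estimate. The pointer sits between the lock's prongs at (540,100). The device wall on the left has its foot at (205,230), about 100 mm away, so it is clear. Next I grasp the eyepiece.

Request:
{"api": "drive_tool", "payload": {"commands": "-0.005 -0.023 -0.35 0 0 0 70;0 0 -0.35 0 0 0 70;0 0 -0.35 0 0 0 70;0 0 -0.21 0 0 0 70;0 0 0 0 0 0 70;0 0 0 0 0 0 20;0 0 0 0 0 0 20;0 0 0 0 0 0 20;0 0 0 0 0 0 20;0 0 0 0 0 0 20;0 0 0 0 0 0 20", "force": 40}}

```text
time_s: 9.65
eef_pos: [422.4, -239.3, 41.7]
ee_rot: [0.001, 0.992, -0.124, 0.001]
force: [-0.6, -0.5, 8.0]
grip_width: 0.439
grip_force: 40.7
```

Request:
{"api": "drive_tool", "payload": {"commands": "0 0 0.1 0 0 0 20;0 0 0.2 0 0 0 20;0 0 0.25 0 0 0 20;0 0 0.3 0 0 0 20;0 0 0.3 0 0 0 20;0 0 0.3 0 0 0 20;0 0 0.3 0 0 0 20;0 0 0.3 0 0 0 20;0 0 0.2 0 0 0 20;0 0 0 0 0 0 20;0 0 0 0 0 0 20;0 0 0 0 0 0 20"}}

```text
time_s: 10.65
eef_pos: [421.3, -238.2, 264.4]
ee_rot: [-0.001, 0.992, -0.124, -0.001]
force: [-0.1, 0.6, -1.3]
grip_width: 0.437
grip_force: 40.3
```

Request:
{"api": "drive_tool", "payload": {"commands": "0.02 -0.1 0 -0.0222 -0.0861 0 20;0.03 -0.2 0 -0.0222 -0.0861 0 20;0.04 -0.2 0 -0.0222 -0.0861 0 20;0.05 -0.2 0 -0.0222 -0.0861 0 20;0.05 -0.2 0 -0.0222 -0.0861 0 20;0.05 -0.2 0 -0.0222 -0.0861 0 20;0.05 -0.2 0 -0.0222 -0.0861 0 20;0.05 -0.15 0 -0.0222 -0.0861 0 20;0.05 -0.1 0 -0.0222 -0.0861 0 20;0.03 0 0 -0.0222 -0.0861 0 20;0 0 0 0 0 0 20;0 0 0 0 0 0 20;0 0 0 0 0 0 20"}}

```text
time_s: 11.73
eef_pos: [463.7, -393.3, 264.9]
ee_rot: [0.043, 0.933, -0.117, 0.338]
force: [0.8, -1.2, -0.8]
grip_width: 0.435
grip_force: 40.2
```

```bash
python3 - <<'E'
from h import *
p,s=wrist(); M=q2R(s["ee_rot"]); print(s["eef_pos"],M[:,2].round(3),s["force"],s["time_s"],s["grip_width"],s["joints"].round(2))
cv2.imwrite("pics/w4.png",p["pixels"])
for b in boxes_of(p,"cam_head"): print("w",b["position"],b["confidence"])
print(proj(p,[584.4,-424.2,120],s))
for n in("scene","top"):
    q=capture(n); cv2.imwrite(f"pics/{n}4.png",q["pixels"]); print(n,proj(q,[584.4,-424.2,120]).round(1),[ (b["position"],round(b["confidence"],2)) for b in boxes_of(q,"cam_head")[:2]])
E
```

```text
[ 463.66716243 -393.31140067  264.92460332] [ 0.621 -0.159 -0.767] [ 0.81654957 -1.17476972 -0.75476929] 11.7333 0.4350019413843356 [-1.09  0.24  1.7   0.7   0.83  0.34]
w [312.8, 209.3] 0.67
[315.84986186 208.02021976]
scene [356.1 218.4] [([358.0, 225.1], 0.75)]
top [354.1 200.4] [([355.2, 196.8], 0.59)]
```

View pics/w4.png

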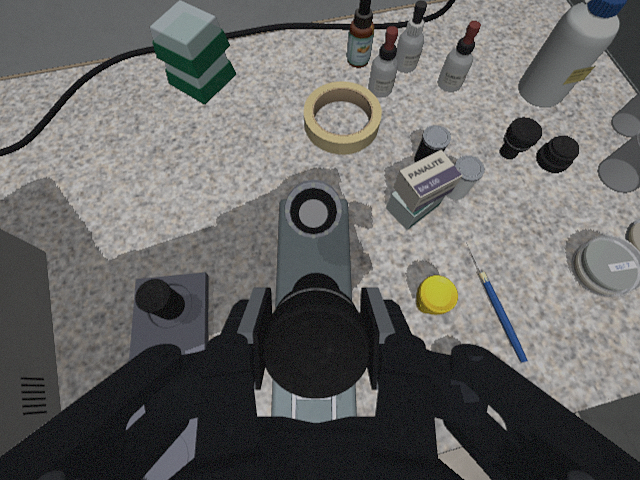

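The wrist view shows the eyepiece gripped square, with the lens at (313,209) against a prediction of (316,208), about 2–3 mm off. I move in along the view axis.

Request:
{"api": "drive_tool", "payload": {"commands": "0.063 -0.014 -0.072 0 0 0 20;0.063 -0.014 -0.072 0 0 0 20;0.063 -0.014 -0.072 0 0 0 20;0.063 -0.014 -0.072 0 0 0 20;0.063 -0.014 -0.072 0 0 0 20;0.063 -0.014 -0.072 0 0 0 20;0.063 -0.014 -0.072 0 0 0 20;0.063 -0.014 -0.072 0 0 0 20;0 0 0 0 0 0 20;0 0 0 0 0 0 20;0 0 0 0 0 0 20;0 0 0 0 0 0 20;0 0 0 0 0 0 20;0 0 0 0 0 0 20"}}

```text
time_s: 13.2
eef_pos: [514.0, -404.9, 208.1]
ee_rot: [0.044, 0.932, -0.117, 0.34]
force: [-0.1, -0.4, -1.3]
grip_width: 0.437
grip_force: 40.3
```

```bash
python3 - <<'E'
from h import *
s=sense(); M=q2R(s["ee_rot"]); e=np.array(s["eef_pos"])+9.7*M[:,2]
print(s["eef_pos"],M[:,2].round(3),s["force"],s["dq"].round(4),s["grip_force"])
v=np.array([-.622,.161,.766]); L=np.array([584.6,-423,120]); print("centre",e.round(1),(e-L)@v,(e-L-((e-L)@v)*v).round(1))
ims=[]
for n in("scene","top"):
    q=capture(n); P=proj(q,e).round().astype(int); print(n,P,proj(q,L).round())
    x,y=P; ims.append(cv2.resize(q["pixels"][y-60:y+60,x-60:x+60],(390,390),interpolation=2))
cv2.imwrite("pics/f.png",np.hstack(ims))
E
```

```text
[ 514.01516709 -404.94616477  208.10651423] [ 0.623 -0.161 -0.766] [-0.10384267 -0.40483296 -1.27296786] [ 0.0036  0.0021  0.0001 -0.0007  0.0008  0.0005] 40.260745882987976
centre [ 520.1 -406.5  200.7] 104.60215666427426 [ 0.5 -0.3  0.6]
scene [329 205] [356. 218.]
top [344 230] [353. 200.]
```

View pics/f.png

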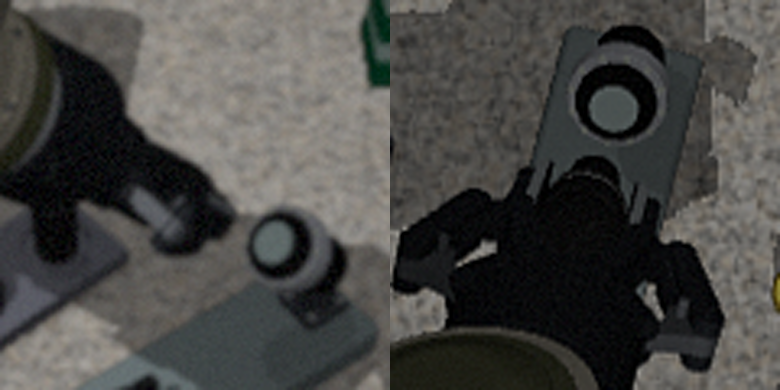

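Both views show the eyepiece held steady in front of the lens, narrow end towards it and on the axis. By calculation its centre is 105 mm from the lens and under 1 mm off the axis.

```bash
python3 -c "
from rig import finish_job
print(finish_job())"
```

```text
the job is handed in; nothing more can be done
None
```

I handed the job in: the knob is on the mark, the lock is home over the pointer, and the eyepiece is held steady in front of the lens, narrow end about 8 cm from it; no verdict came back.

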